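# Loosen a loudspeaker's knurled trim ring by two turns

### The job

The loudspeaker lies on its back so that its driver can come out for checking: with a fingertip, roll the knurled metal trim ring around the driver anticlockwise (seen from above), without gripping it, until the red mark on the ring comes round to the white line on the front panel for the second time, and leave it there, mark and line together, no further. The mark has already been turned a little past the line, which does not count. Keep off the delicate membrane inside the ring, leave everything else where it is, and finish clear of it all.

Things in the scene. Friction and masses are not known exactly. Their poses are not given: they have to be found in the camera images.
- speaker: Bookshelf loudspeaker, silver-grey cabinet with a black front panel, lying on its back with the panel up; it does not move. 170 mm along its x, 260 mm along its y, 120 mm high; origin at the centre of its underside on the table, z up. A fixed grey tweeter dome (42 mm across, 11 mm high) sits on the panel at (-45, 90) mm.
- ring_center (a point): Point on the vertical axis of the knurled aluminium ring, level with its top face, 143 mm above the table, at (0, -35) mm in the speaker's frame. The ring is 104 mm across over 40 rounded upright ridges 2 mm proud of its body, 80 mm inside, and reaches from 1 to 23 mm above the panel.
- trim_ring (a joint): Turning of the ring in rad about the vertical axis through ring_center, counted through all turns: 0 = tight, red mark at the white line; grows anticlockwise seen from above (loosening); 6.28 = first time round, 12.57 = second. Starts at 0.35 to 1.2; stops at 0 and 18.5. Needs about 0.08 N m (1.6 N along the rim), does not rise, and stays where it is left.
- ring_mark (a point): The red mark, a bar 11 mm long and 7 mm wide on the ring's top face, 45 mm from the ring's axis; it turns with the ring.
- index_line (a point): The white line, 21 mm long and 5 mm wide, pointing at the ring's axis, painted on the panel just outside the ring on the speaker's +x side; its middle is 71.5 mm from the ring's axis.
- membrane: The driver's delicate membrane inside the ring, which does not turn: a soft black rubber edge that fills the ring's inside (79 mm across, 7 mm wide, up to 21 mm above the panel, so 2 mm below the ring's top face) around a brass-coloured dish at most 15 mm above the panel. Origin at its centre on the panel. Not to be touched.
- foot: Loose blue rubber foot, 28 mm across, 14 mm high, lying on the speaker's panel near the +x, +y corner. Bystander; origin at the centre of its underside.
- tape: Loose yellow ring-shaped roll, 90 mm across, 24 mm high, on the table by the speaker's +y end. Bystander; origin at the centre of its underside.
- spare_knob: Loose aluminium volume knob, 40 mm across, 22 mm high, on the table by the speaker's -y end. Bystander; origin at the centre of its underside.
- driver: Screwdriver lying on the table, on the robot's right. Bystander.
- satellite: Small silver satellite loudspeaker, 90 x 90 mm, 120 mm high, standing on the left. Bystander; origin at the centre of its underside.
- mug: Blue mug, 80 mm across, 90 mm high, standing on the right. Bystander; origin at the centre of its underside.
- remote: Black remote control, 50 x 170 mm, 18 mm thick, lying on the left. Bystander; origin at the centre of its underside.

How it is judged:
On the way:
1. the red mark has come round to the white line once (value of joint trim_ring above 6.28 rad).
At the end, for the whole second after the job is handed in: The ring stands at two full turns from tight (12.57 rad) within 0.35 rad (20 degrees), the red mark at the white line, and is at rest; every bystander is within 20 mm of where it was (value of joint trim_ring between 12.216 and 12.916 rad and velocity of joint trim_ring between -0.05 and 0.05 rad/s and distance of each of foot, tape, spare_knob, driver, satellite, mug, remote from where it was at the start of the episode below 0.02 m); the robot touches nothing.
It fails at once if the ring was turned more than half a turn past the second time round (value of joint trim_ring above 15.7 rad).
It fails at once if the membrane was pressed (over 1.5 N) (contact force between anything else and membrane above 1.5 N).
It fails at once if a bystander was lifted, carried or pushed 20 mm or more (distance of any of foot, tape, spare_knob, driver, satellite, mug, remote from where it was at the start of the episode above 0.02 m).
It also fails if it takes over 67 s, if anything falls off the work surface, if the arm or the gripper's body presses on something with over 40 N, if the wrist force passes 120 N, or if a joint passes its speed limit or range.

### The arm

A 7-joint arm with a two-finger parallel gripper is mounted at the origin on the work surface. World frame = base frame: x ahead of the robot, y to its left, z up, the work surface at z = 0. Lengths are in m, angles in rad, forces in N, time in s.
With the tool pointing down it reaches from about 0.4 to 0.85 m from the base axis. Payload 10.4 kg.
Tool frame: the origin (TCP) lies midway between the tips of the shut fingers; the grasp point (between the pads) lies 19 mm behind it; x points along the fingers, y is the direction in which the jaws open and shut, and the axes are right-handed (so a half turn about x gives the same grasp; the last joint's range is limited). The gripper opens to 87 mm and grips with 3 to 60 N. Pads are 19 mm wide; open, the fingers measure 117 mm over their backs; the gripper's body (75 mm by 190 mm) begins 51 mm behind the grasp point.
Start: joints at [1.185, 0.332, -0.065, 1.46, 0.022, 1.35, -0.088], TCP at [0.222, -0.584, 0.183] pointing down, gripper open.
Joint ranges: [-2.6, 2.6], [-0.5, 2.12], [-1.47, 1.34], [0.16, 2.42], [-1.27, 4.41], [0.06, 2.06], [-2.6, 2.6]. Speed limits (rad/s): [2.22, 2.22, 2.79, 2.79, 3.14, 3.14, 3.14].

### API

Orientations are given as a unit quaternion [x, y, z, w].
In Python, from bench import r gives the robot as it stands.
- The arm moves only by the shell command python3 -m jog 'ROWS' [OPENING] [FORCE]. ROWS is JSON, a list of rows, each an object with "slide": the shift along the tool's x, y, z in cm, a list of three; "roll": the turn about the tool's x in degrees. A call has 1 to 5 rows; each row is the pose to reach, as a shift and turn from the pose measured when the call began, along the tool's axes at that moment; what a row does not reach only later rows make up. A row lasts 1/12 s, in which the tool goes at most 41.7 mm and 7.16 degrees, less where a joint would pass 70% of its speed; a pose out of reach is approached as far as the arm can. A call with a gripper value outside its range is refused whole. OPENING is the closure, from 0 (fully open) to 1 (shut), set as the call begins (- or left out, the last holds). The fingers move at their own pace and stop on an object; FORCE is the grip in N (left out, the last holds). Time passes only in rows, so rows that repeat a pose let the fingers close. It gives the time, the measured TCP pose, the force and the opening at its end, in the units of the state.
- r.read_state(): the state, without advancing time (a new reading comes with each control period).
- r.camera(name): name is "scene" or "top" or "wrist"; returns the picture (400x640x3 uint8, red, green, blue); there is no depth.
- r.camera_info(name): a dict with "intrinsics" (3x3 intrinsics, pixels), "R" (3x3) and "t" (3): a world point X has camera coordinates R X + t; the wrist camera has in their place "hand_eye" (4x4, takes a point from camera to tool coordinates, whose origin is the TCP and whose axes are the tool frame's). Camera axes: x right, y down, z forward; pixel columns grow to the right and rows downward; lengths in m; the calibration is good to about 2 mm. A picture is of the moment at which its call begins: read the wrist's pose just before it. camera_info takes no time and is no camera call.
- r.close_job(): hands the job in, once; it reports no verdict.
The state is a dict: "time": time; "joint_positions": joint angles; "joint_vel": joint speeds; "joint_torque": joint torques, N m; "ee_pos": TCP position; "eef_rot": TCP orientation; "ft_force": force on the tool from outside, world axes, zero at the start; "torque": the same for the moment, N m; "width": finger opening in m.
Only numpy, scipy, OpenCV 4.12 (cv2) and the standard library are available. Lean on these libraries where they do the work, as an engineer would, in place of code of your own. Each camera call takes 0.05 s, during which the arm holds its last target.

## Working session

There is one attempt and no reset: what is moved stays moved. The work goes in short steps, Python scripts to look and compute and a shell command to move; the robot and the scene stay as the last step left them, time stands still between calls to the robot, and variables do not carry over. Pictures are saved under pics/ and viewed, and the job is handed in when it is done.

```bash
ls; mkdir -p pics
python3 - <<'E'
from bench import r
import cv2,numpy as np
s=r.read_state();print(s)
for n in("scene","top","wrist"):
    im=r.camera(n);cv2.imwrite(f"pics/{n}0.png",im[:,:,::-1]);print(n,r.camera_info(n))
E
```

```text
pics
{'time': 0.0, 'joint_positions': array([ 1.1854279 ,  0.33281155, -0.06470633,  1.46096278,  0.02161235,
        1.34990802, -0.08851099]), 'joint_vel': array([-0.00167269, -0.00015691,  0.00182147, -0.00063161, -0.00025666,
        0.00014541,  0.00047003]), 'joint_torque': array([-9.03439723e-04, -6.23267269e+01,  2.39871209e-02, -3.89898133e+01,
       -6.14892016e-02,  4.00010333e-02,  1.02730435e-04]), 'ee_pos': array([ 0.22161907, -0.58390292,  0.18198143]), 'eef_rot': array([-0.6953896 , -0.12804148,  0.69562092, -0.12708353]), 'ft_force': array([0.50632125, 0.28893545, 0.43227396]), 'torque': array([ 0.02959953, -0.02672597,  0.02714899]), 'width': 0.08680751217984885}
scene {'intrinsics': array([[463.5302595 ,   0.        , 316.79171346],
       [  0.        , 463.5302595 , 199.28858336],
       [  0.        ,   0.        ,   1.        ]]), 'R': array([[-0.79419949,  0.60750295, -0.01368732],
       [ 0.43609801,  0.55414366, -0.70904395],
       [-0.42316155, -0.56909136, -0.70503144]]), 't': array([ 0.43485007, -0.14695255,  1.68743449])}
top {'intrinsics': array([[45
[... 178 characters left out ...]
5108,  0.01233464],
       [-0.99049832, -0.02009757, -0.13604842],
       [ 0.13626246, -0.00968815, -0.9906254 ]]), 't': array([-0.02521865,  0.55394565,  1.33788735])}
wrist {'intrinsics': array([[357.65218304,   0.        , 322.05878587],
       [  0.        , 357.65218304, 195.87977263],
       [  0.        ,   0.        ,   1.        ]]), 'hand_eye': array([[ 5.51013938e-04, -2.69792270e-01,  9.62918391e-01,
        -2.01875221e-01],
       [ 9.99999691e-01, -3.90464724e-04, -6.81634226e-04,
         2.30974973e-04],
       [ 5.59885308e-04,  9.62918469e-01,  2.69791972e-01,
        -7.53642887e-02],
       [ 0.00000000e+00,  0.00000000e+00,  0.00000000e+00,
         1.00000000e+00]])}
```

View pics/top0.png

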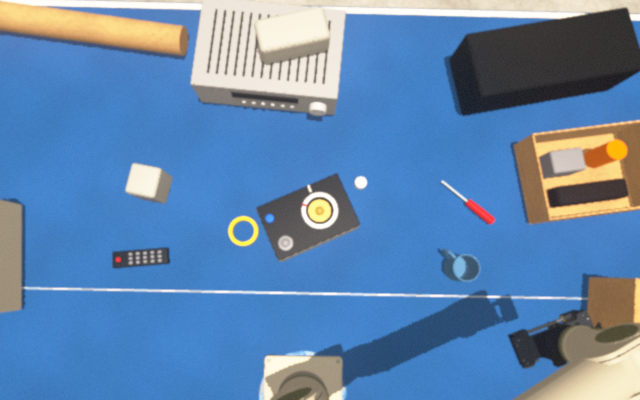

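View pics/scene0.png

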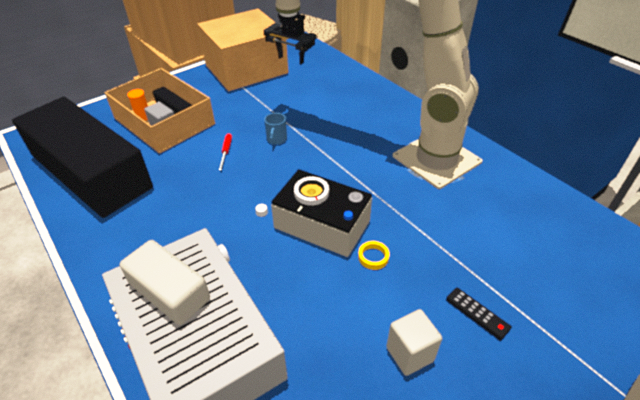

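View pics/wrist0.png

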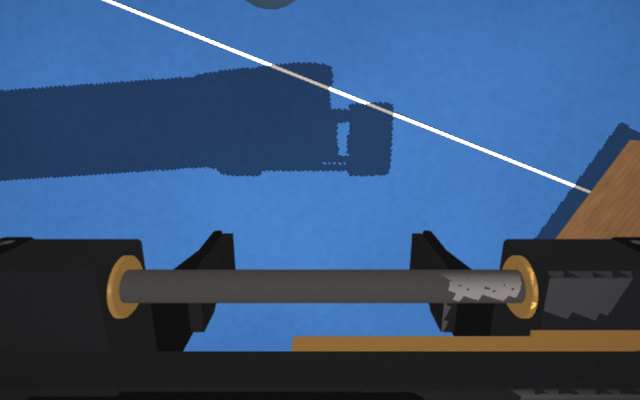

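```bash
cat > h.py <<'E'
from bench import r
import cv2,numpy as np
from scipy.spatial.transform import Rotation as Ro
def ray(n,uv,z,pose=None):
    c=r.camera_info(n);K=c['intrinsics'];d=np.linalg.inv(K)@np.array([uv[0],uv[1],1.])
    if n=='wrist':
        p,q=pose;T=np.array(c['hand_eye']);M=Ro.from_quat(q).as_matrix()
        o=M@T[:3,3]+p;d=M@T[:3,:3]@d
    else:
        o=-c['R'].T@c['t'];d=c['R'].T@d
    return o+d*(z-o[2])/d[2]
def proj(n,X,pose=None):
    c=r.camera_info(n);K=c['intrinsics']
    if n=='wrist':
        p,q=pose;T=np.array(c['hand_eye']);M=Ro.from_quat(q).as_matrix()
        x=T[:3,:3].T@(M.T@(np.array(X)-p)-T[:3,3])
    else: x=c['R']@np.array(X)+c['t']
    u=K@x;return u[:2]/u[2]
E
python3 - <<'E'
from h import *
im=cv2.imread('pics/top0.png');hsv=cv2.cvtColor(im,cv2.COLOR_BGR2HSV)
x0,y0,x1,y1=215,160,385,275
def cen(m,n,z,cam='top'):
    k,l,st,c=cv2.connectedComponentsWithStats(m.astype(np.uint8))
    for i in range(1,k):
        if st[i,4]>4: print(n,st[i],c[i].round(1),ray(cam,c[i],z).round(4))
roi=np.zeros(im.shape[:2],bool);roi[y0:y1,x0:x1]=1
H,S,V=[hsv[...,i].astype(int) for i in range(3)]
cen(roi&(V<60)&(S<150),'panel',.12)
cen(roi&((H<8)|(H>172))&(S>110)&(V>80),'red',.143)
cen(roi&(V>180)&(S<60),'white',.143)
cen(roi&(H>15)&(H<40)&(S>120),'yellow',.13)
m=(roi&(V<70)&(S<170)).astype(np.uint8)
k,l,st,c=cv2.connectedComponentsWithStats(m);i=1+np.argmax(st[1:,4])
pts=np.argwhere(l==i)[:,::-1].astype(np.float32);hull=cv2.convexHull(pts)
W=np.array([ray('top',p[0],.12)[:2] for p in hull],np.float32)
rc=cv2.minAreaRect(W);print(rc,cv2.boxPoints(rc))
cv2.imwrite('pics/topz.png',cv2.resize(im[y0:y1,x0:x1],None,fx=4.5,fy=4.5,interpolation=cv2.INTER_CUBIC))
s=cv2.imread('pics/scene0.png')[160:280,240:400];cv2.imwrite('pics/scz.png',cv2.resize(s,None,fx=4.5,fy=4.5,interpolation=cv2.INTER_CUBIC))
E
```

```text
white [354 176  13  13 132] [360.3 182.1] [ 0.6196 -0.1528  0.143 ]
white [307 185   5   7  22] [309.1 188. ] [ 0.5994 -0.0073  0.143 ]
white [301 192  38  37 511] [319.8 210.3] [ 0.5363 -0.0388  0.143 ]
white [279 236  14  14 159] [285.3 242.7] [0.4431 0.056  0.143 ]
yellow [308 199  23  23  78] [319.2 209. ] [ 0.5418 -0.0372  0.13  ]
yellow [314 206  11  10  82] [319.1 210.4] [ 0.5377 -0.0371  0.13  ]
yellow [229 217  29  29 295] [242.9 230.9] [0.4749 0.1775 0.13  ]Traceback (most recent call last):
  File "<stdin>", line 15, in <module>
    return _wrapfunc(a, 'argmax', axis=axis, out=out, **kwds)
    return bound(*args, **kwds)
ValueError: attempt to get argmax of an empty sequence
```

Run:
```python
from h import *
im=cv2.imread('pics/top0.png');print(im[240,300],im[205,304],im[205,303],im[204,305])
x0,y0,x1,y1=215,160,385,275
cv2.imwrite('pics/topz.png',cv2.resize(im[y0:y1,x0:x1],None,fx=4.5,fy=4.5,interpolation=cv2.INTER_CUBIC))
s=cv2.imread('pics/scene0.png')[160:280,240:400];cv2.imwrite('pics/scz.png',cv2.resize(s,None,fx=4.5,fy=4.5,interpolation=cv2.INTER_CUBIC))
c=np.array([.5368,-.0385]);l=ray('top',(309.1,188),.12)[:2]
print(l,np.linalg.norm(l-c))
tw=ray('top',(285.3,242.7),.128)[:2];print(tw-c,np.linalg.norm(tw-c),'expect',np.hypot(45,125))
d=l-c;print('yaw line',np.degrees(np.arctan2(d[1],d[0])))
d=tw-c;print('yaw tw',np.degrees(np.arctan2(d[1],d[0])-np.arctan2(125,-45)))
print(ray('top',(304,205),.143)[:2]-c)
```

```text
[93 93 98] [156 167 255] [157 167 252] [180 193 255]
[ 0.60380789 -0.00738627] 0.07387909522405628
[-0.09277098  0.09535119] 0.133034970946109 expect 132.85330255586422
yaw line 24.90682339367326
yaw tw 24.415326451683114
[0.01368632 0.04469484]
```

View pics/topz.png

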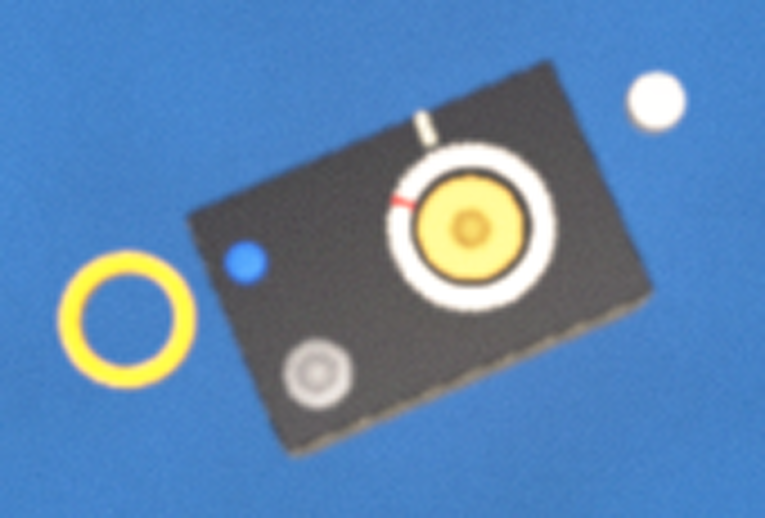

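View pics/scz.png

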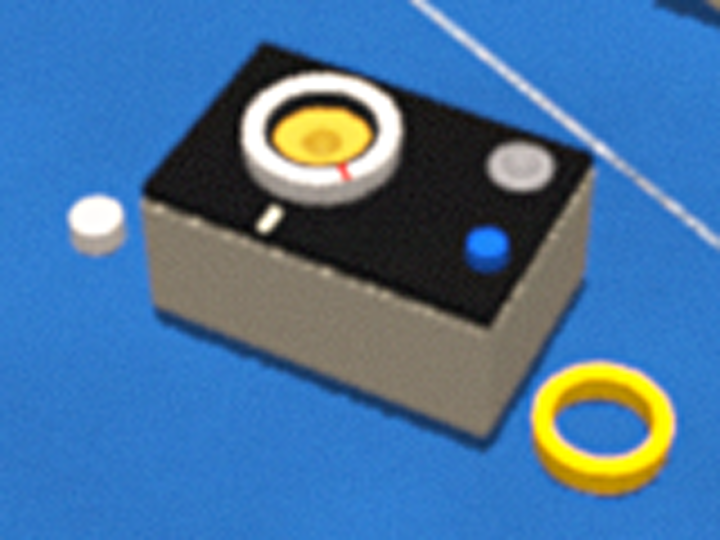

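```bash
python3 - <<'E'
from h import *
s=r.read_state();M=Ro.from_quat(s['eef_rot']).as_matrix();print(M.round(3))
im=cv2.imread('pics/scene0.png');print(proj('scene',(.5368,-.0385,.143)),proj('top',(.5368,-.0385,.143)))
print('foot',ray('top',(269.4,218.2),.134)-[.5368,-.0385,0])
sc=lambda u,v:(240+u/4.5,160+v/4.5)
# scene ring top ellipse: extents in zoom x 241..404, y 71..~190
print('scene ring centre zoom', (np.array(proj('scene',(.5368,-.0385,.143)))-[240,160])*4.5)
t=np.array([.447,-.0385,.19]);print((M.T@(t-s['ee_pos'])*100).round(2))
E
python3 -m jog '[{"slide":[0,0,0],"roll":0}]' 1 20
```

```text
[[-0.     0.355 -0.935]
 [ 0.001 -0.935 -0.355]
 [-1.    -0.001  0.   ]]
[311.14683427 187.34844111] [319.74066853 210.11921339]
foot [-0.0247459   0.14186898  0.134     ]
scene ring centre zoom [320.16075423 123.06798498]
[ -0.74 -43.01 -40.43]
time: 0.23
ee_pos: [0.2216, -0.5839, 0.1818]
eef_rot: [-0.695, -0.128, 0.696, -0.127]
ft_force: [-0.6, -0.1, 0.5]
width: 0.0844
```

```bash
python3 -m jog '[{"slide":[-0.7,-3,-2.8]},{"slide":[-0.7,-6,-5.6]},{"slide":[-0.7,-9,-8.4]},{"slide":[-0.7,-12,-11.2]},{"slide":[-0.7,-15,-14]}]' 1 20
python3 -m jog '[{"slide":[0,-3,-2.8]},{"slide":[0,-6,-5.6]},{"slide":[0,-9,-8.4]},{"slide":[0,-12,-11.2]},{"slide":[0,-14,-13.2]}]'
```

```text
invalid input at $[0]: expected keys slide, roll
invalid input at $[0]: expected keys slide, roll
```

```bash
python3 -m jog '[{"slide":[-0.7,-3,-2.8],"roll":0},{"slide":[-0.7,-6,-5.6],"roll":0},{"slide":[-0.7,-9,-8.4],"roll":0},{"slide":[-0.7,-12,-11.2],"roll":0},{"slide":[-0.7,-15,-14],"roll":0}]' 1 20
python3 -m jog '[{"slide":[0,-3,-2.8],"roll":0},{"slide":[0,-6,-5.6],"roll":0},{"slide":[0,-9,-8.4],"roll":0},{"slide":[0,-12,-11.2],"roll":0},{"slide":[0,-14,-13.2],"roll":0}]'
python3 - <<'E'
from h import *
s=r.read_state();M=Ro.from_quat(s['eef_rot']).as_matrix()
t=np.array([.447,-.0385,.19]);print(s['ee_pos'],(M.T@(t-s['ee_pos'])*100).round(2),s['joint_positions'].round(2))
E
```

```text
time: 0.65
ee_pos: [0.2996, -0.3921, 0.189]
eef_rot: [-0.695, -0.128, 0.696, -0.127]
ft_force: [1.6, -0.4, 0.4]
width: 0.0548
time: 1.07
ee_pos: [0.3742, -0.2107, 0.1893]
eef_rot: [-0.695, -0.129, 0.695, -0.128]
ft_force: [1.3, -0.4, 0.2]
width: 0.0212
[ 0.37423938 -0.21068457  0.18931357] [ -0.05 -13.48 -12.95] [ 0.84 -0.09 -0.4   1.91 -0.04  1.31 -0.76]
```

```bash
python3 -m jog '[{"slide":[0,-3,-2.8],"roll":0},{"slide":[0,-6,-5.6],"roll":0},{"slide":[0,-9,-8.4],"roll":0},{"slide":[0,-12,-11.3],"roll":0},{"slide":[0,-13.5,-13],"roll":0}]'
python3 -m jog '[{"slide":[0,0,0],"roll":0},{"slide":[0,0,0],"roll":0}]'
python3 - <<'E'
from h import *
s=r.read_state()
im=r.camera('wrist');cv2.imwrite('pics/w1.png',im[:,:,::-1])
im=r.camera('scene');cv2.imwrite('pics/s1.png',cv2.resize(im[100:300,200:440,::-1],None,fx=3,fy=3))
E
```

```text
time: 1.48
ee_pos: [0.4482, -0.0335, 0.1899]
eef_rot: [0.695, 0.13, -0.695, 0.129]
ft_force: [0.3, -0.1, 0.4]
width: 0.0008
time: 1.65
ee_pos: [0.4485, -0.0316, 0.1899]
eef_rot: [0.695, 0.132, -0.694, 0.131]
ft_force: [-0.2, -0.3, 0.5]
width: 0.0006
```

View pics/w1.png

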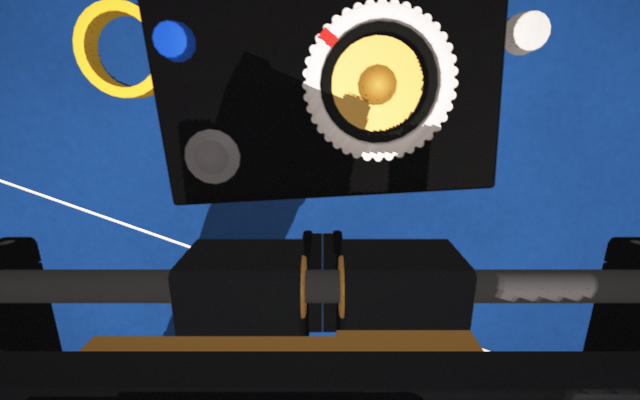

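View pics/s1.png

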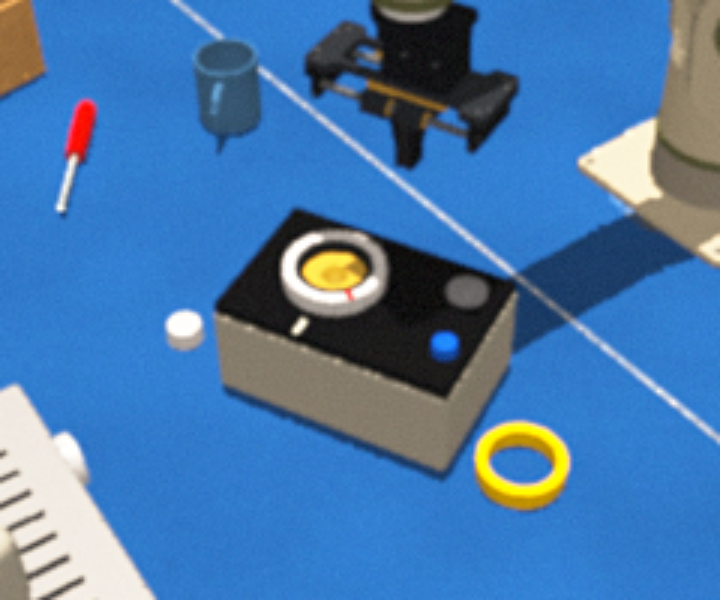

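```bash
cat >> h.py <<'E'
def ringm(name):
    s=r.read_state();pose=(s['ee_pos'],s['eef_rot']);im=np.ascontiguousarray(r.camera(name)[:,:,::-1]);return s,pose,im
E
python3 - <<'E'
from h import *
s,pose,im=ringm('wrist');cv2.imwrite('pics/w2.png',im)
print(pose[0].round(4))
hsv=cv2.cvtColor(im,cv2.COLOR_BGR2HSV);H,S,V=[hsv[...,i].astype(int) for i in range(3)]
red=((H<8)|(H>172))&(S>120)&(V>100);red[230:]=0
k,l,st,c=cv2.connectedComponentsWithStats(red.astype(np.uint8));i=1+np.argmax(st[1:,4]);print(st[i],c[i])
mk=ray('wrist',c[i],.143,pose)
for (zz,lo,hi) in((.143,0,0),):
    cand=(S<60)&(V>60)&(V<=255);cand[175:]=0;cand[:,:270]=0;cand[:,490:]=0
    k,l,st2,c2=cv2.connectedComponentsWithStats(cand.astype(np.uint8))
    for j in range(1,k):
        if st2[j,4]>300: print(st2[j],c2[j])
    # circle fit of outer pixels by rays
P=np.array([ray('wrist',p[::-1],.143,pose)[:2] for p in np.argwhere(cand|red)])
c0=np.array([.5368,-.0385])
a=np.degrees(np.arctan2(*(P-c0).T[::-1]));rr=np.hypot(*(P-c0).T)
for A in range(-180,180,20):
    q=rr[(a>A)&(a<A+20)&(rr<.075)];print(A+10,len(q),*(np.percentile(q,[2,98]).round(4) if len(q) else ''))
d=mk[:2]-c0;print(mk,np.linalg.norm(d),np.degrees(np.arctan2(d[1],d[0])))
E
```

```text
[ 0.4478 -0.0345  0.1897]
[314  25  19  20 205] [323.06829268  34.0195122 ]
[ 297    0  158  160 8393] [378.20576671  75.75753604]Traceback (most recent call last):
  File "<stdin>", line 14, in <module>
  File "h.py", line 5, in ray
    c=r.camera_info(n);K=c['intrinsics'];d=np.linalg.inv(K)@np.array([uv[0],uv[1],1.])
ValueError: time passes only in moves, steps and waits
```

```bash
sed -i 's/c=r.camera_info(n);K/c=CI(n);K/; s/^def ray/import functools\n@functools.lru_cache\ndef CI(n): return r.camera_info(n)\ndef ray/' h.py
cat > ring.py <<'E'
from h import *
import sys
c0=np.array([.5368,-.0385]);
def measure(name,show=True,save=None):
    s,pose,im=ringm(name)
    if save: cv2.imwrite(save,im)
    hsv=cv2.cvtColor(im,cv2.COLOR_BGR2HSV);H,S,V=[hsv[...,i].astype(int) for i in range(3)]
    uv=proj(name,(*c0,.143),pose);W=85 if name=='wrist' else 24
    vv,uu=np.mgrid[0:400,0:640];near=np.hypot(uu-uv[0],vv-uv[1])<W*1.0
    red=((H<8)|(H>172))&(S>(120 if name=='wrist' else 60))&(V>70)&near
    k,l,st,c=cv2.connectedComponentsWithStats(red.astype(np.uint8))
    if k<2: print('no red');return s
    i=1+np.argmax(st[1:,4]);mk=ray(name,c[i],.143,pose);d=mk[:2]-c0
    print(name,'px',c[i].round(1),'n',st[i,4],'rad',np.linalg.norm(d).round(4),'ang',np.degrees(np.arctan2(d[1],d[0])).round(1),'rel line',(np.degrees(np.arctan2(d[1],d[0]))-24.6).round(1))
    return s
E
python3 - <<'E'
from ring import *
s,pose,im=ringm('wrist')
print(pose[0].round(4))
hsv=cv2.cvtColor(im,cv2.COLOR_BGR2HSV);H,S,V=[hsv[...,i].astype(int) for i in range(3)]
cand=(S<60)&(V>60);cand[175:]=0;cand[:,:270]=0;cand[:,480:]=0
P=np.array([ray('wrist',p[::-1],.143,pose)[:2] for p in np.argwhere(cand)])
a=np.degrees(np.arctan2(*(P-c0).T[::-1]));rr=np.hypot(*(P-c0).T)
for A in range(-180,180,30):
    q=rr[(a>A)&(a<A+30)&(rr<.075)];print(A+15,len(q),*(np.percentile(q,[2,98]).round(4) if len(q) else ''))
measure('wrist');measure('top')
E
```

```text
[ 0.4478 -0.0349  0.1897]
-165 584 0.0354 0.0484
-135 587 0.0352 0.0481
-105 634 0.0358 0.049
-75 723 0.0369 0.0507
-45 798 0.0386 0.0522
-15 889 0.0405 0.0538
15 739 0.0416 0.0526
45 857 0.0421 0.0546
75 588 0.0414 0.0543
105 724 0.0401 0.0528
135 623 0.0383 0.0506
165 590 0.0364 0.0491
wrist px [321.6  33.4] n 208 rad 0.0477 ang 68.9 rel line 44.3
no red
```

```bash
python3 -m jog '[{"slide":[2,0,0],"roll":0},{"slide":[4,0,0],"roll":0},{"slide":[6,0,0],"roll":0},{"slide":[6,0.35,-0.95],"roll":0},{"slide":[6,0.53,-1.4],"roll":0}]'
python3 -m jog '[{"slide":[0,0,0],"roll":0}]'
```

```text
time: 2.37
ee_pos: [0.4626, -0.0354, 0.1289]
eef_rot: [-0.695, -0.129, 0.696, -0.128]
ft_force: [-0.3, 0.3, -0.1]
width: 0.0009
time: 2.45
ee_pos: [0.4635, -0.0357, 0.1293]
eef_rot: [0.695, 0.129, -0.695, 0.128]
ft_force: [-0.2, -0.1, 0.0]
width: 0.0004
```

```bash
python3 -m jog '[{"slide":[0,0.1,-0.25],"roll":0},{"slide":[0,0.2,-0.5],"roll":0},{"slide":[0,0.3,-0.75],"roll":0},{"slide":[0,0.34,-0.9],"roll":0},{"slide":[0,0.34,-0.9],"roll":0}]'
python3 -m jog '[{"slide":[0,0.07,-0.18],"roll":0},{"slide":[0,0.14,-0.36],"roll":0},{"slide":[0,0.14,-0.36],"roll":0}]'
```

```text
time: 2.87
ee_pos: [0.4734, -0.0356, 0.1295]
eef_rot: [0.696, 0.129, -0.695, 0.128]
ft_force: [-0.3, 0.0, -1.1]
width: 0.0006
time: 3.12
ee_pos: [0.4776, -0.0356, 0.1295]
eef_rot: [0.696, 0.129, -0.695, 0.128]
ft_force: [0.4, 0.6, 0.6]
width: 0.0005
```

```bash
for i in 1 2; do python3 -m jog '[{"slide":[0,0.07,-0.19],"roll":0},{"slide":[0,0.07,-0.19],"roll":0}]'; done
python3 - <<'E'
from ring import *
measure('wrist',save='pics/w3.png')
E
```

```text
time: 3.28
ee_pos: [0.4799, -0.0356, 0.1296]
eef_rot: [0.696, 0.129, -0.695, 0.128]
ft_force: [0.3, -0.3, -0.4]
width: 0.0006
time: 3.45
ee_pos: [0.4823, -0.0356, 0.1296]
eef_rot: [0.696, 0.129, -0.695, 0.128]
ft_force: [-0.4, 0.8, -0.9]
width: 0.0004
wrist px [303.1  88.9] n 44 rad 0.0428 ang 68.7 rel line 44.1
```

View pics/w3.png

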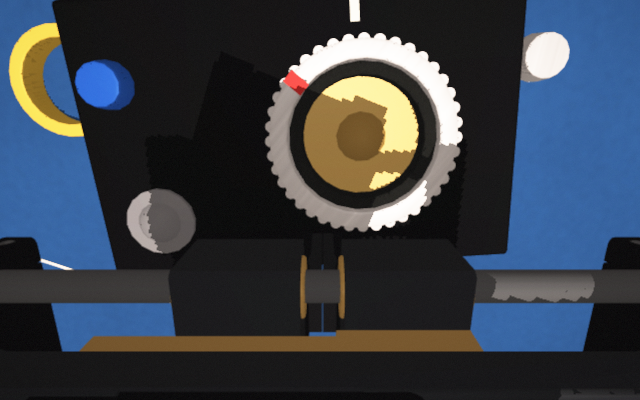

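```bash
for i in 1 2; do python3 -m jog '[{"slide":[0,0.05,-0.14],"roll":0},{"slide":[0,0.05,-0.14],"roll":0}]'; done
```

```text
time: 3.67
ee_pos: [0.4838, -0.0355, 0.1295]
eef_rot: [0.696, 0.129, -0.695, 0.128]
ft_force: [-0.5, -0.3, 0.2]
width: 0.0003
time: 3.83
ee_pos: [0.4855, -0.0355, 0.1296]
eef_rot: [0.696, 0.129, -0.695, 0.128]
ft_force: [0.2, 0.1, -0.5]
width: 0.0007
```

Run:
```python
from ring import *
im=r.camera('scene');cv2.imwrite('pics/s2.png',cv2.resize(im[110:230,240:400,::-1],None,fx=4.8,fy=4.8,interpolation=cv2.INTER_CUBIC))
s=measure('wrist',save='pics/w4.png')
print(s['ee_pos'],proj('wrist',s['ee_pos'],(s['ee_pos'],s['eef_rot'])))
```

```text
wrist px [300.9  95.2] n 48 rad 0.0428 ang 69.0 rel line 44.4
[ 0.48533184 -0.03543213  0.12951894] [321.92405478 226.03867492]
```

View pics/s2.png

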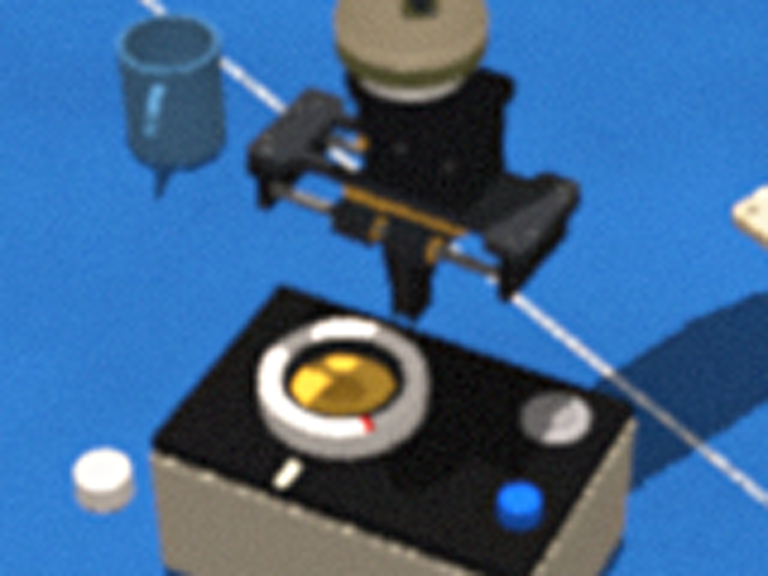

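View pics/w4.png

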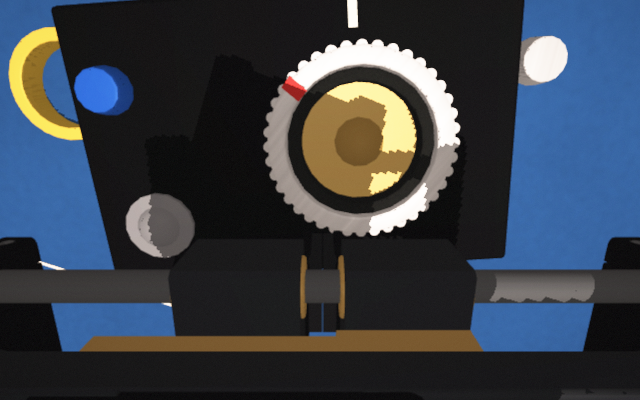

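Run:
```python
from ring import *
s=r.read_state();pose=(s['ee_pos'],s['eef_rot'])
im=cv2.imread('pics/w4.png');hsv=cv2.cvtColor(im,cv2.COLOR_BGR2HSV);H,S,V=[hsv[...,i].astype(int) for i in range(3)]
cand=((S<60)&(V>60)|((H<8)|(H>172))&(S>120)).astype(np.uint8)
cand[236:]=0;cand[:,:255]=0;cand[:,470:]=0;cand[:30]=0
cs,h=cv2.findContours(cand,cv2.RETR_CCOMP,cv2.CHAIN_APPROX_NONE)
for c in cs:
    if len(c)>150:
        P=np.array([ray('wrist',p[0],.143,pose)[:2] for p in c])
        A=np.c_[2*P,np.ones(len(P))];x=np.linalg.lstsq(A,(P**2).sum(1),rcond=None)[0]
        print(len(c),x[:2],np.sqrt(x[2]+x[:2]@x[:2]))
cc=proj('wrist',(.5395,-.037,.143),pose);print(cc)
for t in (.143,.13,.12): print(proj('wrist',(.4855+.0,-.0355,t),pose))
print(pose)
```

```text
686 [ 0.53992482 -0.0365663 ] 0.050693190960806156
420 [ 0.54006865 -0.03609353] 0.03843670272995336
[361.41933846 145.46571038]
[322.14264983 234.06397286]
[322.18800745 226.00188032]
[322.2194445  220.41410078]
(array([ 0.48525359, -0.03542348,  0.1295178 ]), array([ 0.6956628 ,  0.12915957, -0.69501496,  0.12777045]))
```

Run:
```python
from ring import *
s=r.read_state();e=s['ee_pos']
for z in (0,.02,.04,.06):
  p=proj('scene',e+[0,0,z]);print(z,(p-[240,110])*4.8, proj('top',e+[0,0,z]))
print(((proj('scene',(.5398,-.0364,.143))-[240,110])*4.8),((proj('scene',(.5368,-.0385,.143))-[240,110])*4.8))
im=r.camera('top');cv2.imwrite('pics/t2.png',cv2.resize(im[160:275,215:385,::-1],None,fx=4.5,fy=4.5,interpolation=cv2.INTER_CUBIC))
```

```text
0 [409.86723923 354.78834595] [318.21537001 228.74629226]
0.02 [409.84778098 331.45546469] [318.41954072 228.085147  ]
0.04 [409.82792587 307.64670387] [318.6302547 227.4028133]
0.06 [409.80766164 283.34735497] [318.84783165 226.698256  ]
[339.67042293 375.1587855 ] [341.50480451 371.27251731]
```

View pics/t2.png

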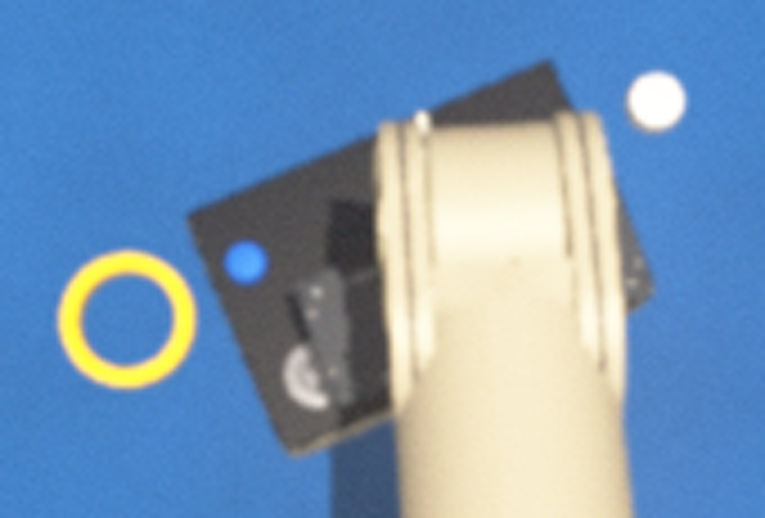

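```bash
python3 -m jog '[{"slide":[0,-0.5,1.3],"roll":0},{"slide":[0,-0.71,1.87],"roll":0},{"slide":[0,-0.71,1.87],"roll":0}]'
python3 -m jog '[{"slide":[0.3,0,0],"roll":0},{"slide":[0.6,0,0],"roll":0},{"slide":[0.8,0,0],"roll":0}]'
python3 - <<'E'
from ring import *
e=np.array([.4485,-.0316,.1899])
for z in (0,.03): print((proj('scene',e+[0,0,z])-[200,100])*3)
s=r.read_state();e=s['ee_pos'];print(e)
for z in (0,.01,.02,.03,.04): print(z,(proj('scene',e+[0,0,z])-[290,100])*8)
im=r.camera('scene');cv2.imwrite('pics/s3.png',cv2.resize(im[100:200,290:370,::-1],None,fx=8,fy=6,interpolation=cv2.INTER_CUBIC))
E
```

```text
time: 4.23
ee_pos: [0.4643, -0.0357, 0.1295]
eef_rot: [0.696, 0.129, -0.695, 0.128]
ft_force: [0.4, -1.0, -0.2]
width: 0.0003
time: 4.48
ee_pos: [0.4644, -0.0357, 0.1211]
eef_rot: [0.695, 0.129, -0.695, 0.128]
ft_force: [0.1, 0.3, -0.0]
width: 0.0
[407.59442828 193.6819903 ]
[408.06425119 170.32212088]
[ 0.46444061 -0.03565539  0.12107513]
0 [325.31752443 664.22721306]
0.01 [325.51129069 645.04863837]
0.02 [325.70699233 625.6785044 ]
0.03 [325.90465848 606.11392675]
0.04 [326.10431888 586.3519628 ]
```

View pics/s3.png

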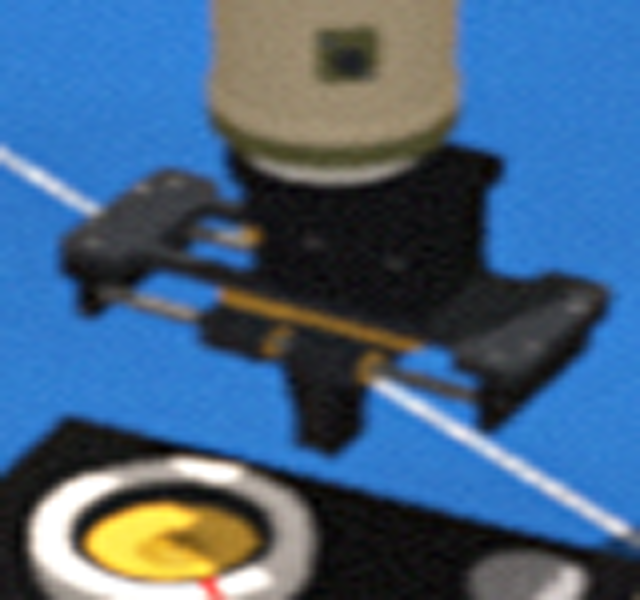

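```bash
python3 -m jog '[{"slide":[0.3,0,0],"roll":0},{"slide":[0.6,0,0],"roll":0},{"slide":[0.9,0,0],"roll":0},{"slide":[1.2,0,0],"roll":0},{"slide":[1.2,0,0],"roll":0}]'
for i in 1 2; do python3 -m jog '[{"slide":[0.2,0,0],"roll":0},{"slide":[0.4,0,0],"roll":0},{"slide":[0.4,0,0],"roll":0}]';done
python3 - <<'E'
from ring import *
s=r.read_state();e=s['ee_pos'];print(e)
im=r.camera('scene');cv2.imwrite('pics/s4.png',cv2.resize(im[100:200,290:370,::-1],None,fx=8,fy=6,interpolation=cv2.INTER_CUBIC))
E
```

```text
time: 4.95
ee_pos: [0.4638, -0.0356, 0.108]
eef_rot: [-0.695, -0.129, 0.696, -0.128]
ft_force: [0.0, 0.7, 0.7]
width: 0.0004
time: 5.2
ee_pos: [0.4636, -0.0356, 0.1036]
eef_rot: [-0.695, -0.129, 0.696, -0.128]
ft_force: [-0.0, -0.4, -0.2]
width: 0.0006
time: 5.45
ee_pos: [0.4633, -0.0356, 0.0992]
eef_rot: [-0.695, -0.129, 0.696, -0.128]
ft_force: [-0.2, 0.2, -1.1]
width: 0.0003
[ 0.46334505 -0.03555729  0.09918758]
```

View pics/s4.png

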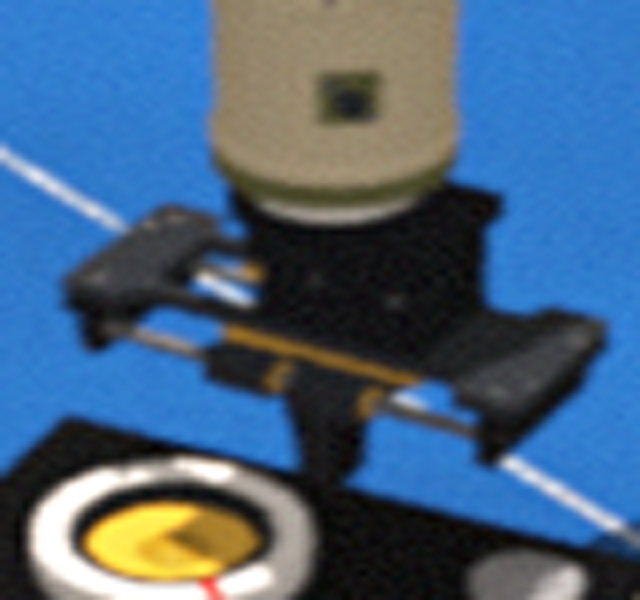

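```bash
for i in 1 2 3; do python3 -m jog '[{"slide":[0.15,0,0],"roll":0},{"slide":[0.3,0,0],"roll":0},{"slide":[0.3,0,0],"roll":0}]';done
```

```text
time: 5.75
ee_pos: [0.4633, -0.0355, 0.0961]
eef_rot: [-0.695, -0.129, 0.696, -0.128]
ft_force: [0.6, -0.0, 0.2]
width: 0.0006
time: 6.0
ee_pos: [0.4631, -0.0355, 0.0928]
eef_rot: [-0.694, -0.129, 0.696, -0.127]
ft_force: [-0.3, -0.3, -0.2]
width: 0.0003
time: 6.25
ee_pos: [0.4629, -0.0355, 0.0894]
eef_rot: [-0.694, -0.129, 0.696, -0.127]
ft_force: [-0.9, 0.5, 0.9]
width: 0.0002
```

```bash
python3 -m jog '[{"slide":[-0.5,0.07,-0.19],"roll":0},{"slide":[-0.5,0.14,-0.37],"roll":0},{"slide":[-0.5,0.14,-0.37],"roll":0}]'
for i in 1 2 3; do python3 -m jog '[{"slide":[0,0.07,-0.19],"roll":0},{"slide":[0,0.07,-0.19],"roll":0}]';done
```

```text
time: 6.5
ee_pos: [0.4676, -0.0355, 0.0949]
eef_rot: [-0.695, -0.129, 0.696, -0.127]
ft_force: [0.7, 0.3, -0.1]
width: 0.0006
time: 6.67
ee_pos: [0.4701, -0.0355, 0.095]
eef_rot: [-0.695, -0.129, 0.696, -0.127]
ft_force: [-0.7, 0.5, -1.2]
width: 0.0004
time: 6.83
ee_pos: [0.4725, -0.0354, 0.095]
eef_rot: [-0.695, -0.129, 0.696, -0.127]
ft_force: [-0.1, -0.4, -0.4]
width: 0.0004
time: 7.0
ee_pos: [0.474, -0.0353, 0.0947]
eef_rot: [-0.694, -0.13, 0.696, -0.127]
ft_force: [-3.2, 0.6, -0.3]
width: 0.0004
```

```bash
cat > plan.py <<'E'
from ring import *
# usage: plan.py step_mm press_mm nrows [cx cy]
step,p,n=float(sys.argv[1]),float(sys.argv[2]),int(sys.argv[3])
C=np.array([float(v) for v in sys.argv[4:6]]) if len(sys.argv)>5 else np.array([.5385,-.037])
s=r.read_state();e=s['ee_pos'];M=Ro.from_quat(s['eef_rot']).as_matrix()
y,z=M[:2,1],M[:2,2];ay,az=.0102,.0095;R=.0515
th=np.radians(np.arange(0,360,.5));u=np.c_[np.cos(th),np.sin(th)]
def path(p):
    pts=[]
    for k in range(len(th)):
        v=-(ay*y*np.sign(u[k]@y)*1+az*z*np.sign(u[k]@z))
        pts.append(C+(R-p)*u[k]-v)
    P=np.array(pts);out=[];T=[]
    for k in range(len(P)):
        q=P[(k+1)%len(P)];m=max(1,int(np.linalg.norm(q-P[k])/.0005))
        for j in range(m): out.append(P[k]+(q-P[k])*j/m);T.append(np.degrees(th[k]))
    return np.array(out),np.array(T)
P,T=path(p/1e3);i=np.argmin(np.linalg.norm(P-e[:2],axis=1))
f=s['ft_force'];n0=np.array([np.cos(np.radians(T[i])),np.sin(np.radians(T[i]))])
print('t',round(s['time'],2),'e',e.round(4),'theta',T[i],'gap from pressed path mm',round(1e3*np.linalg.norm(P[i]-e[:2])*np.sign((e[:2]-P[i])@n0),1),'F rad,tan,z',(f[:2]@n0).round(1),(f[1]*n0[0]-f[0]*n0[1]).round(1),f[2].round(1),'j7',s['joint_positions'][6].round(2))
d=np.r_[0,np.cumsum(np.linalg.norm(np.diff(np.r_[P[i:],P[:i+1]],axis=0),axis=1))]
Q=np.r_[P[i:],P[:i+1]];TT=np.r_[T[i:],T[:i+1]]
for k in range(1,n+1):
    j=np.searchsorted(d,step*k/1e3);t=M.T@np.array([*(Q[j]-e[:2]),.095-e[2]])*100
    print(t.round(2).tolist(),'theta',TT[j])
E
python3 plan.py 12 2 5
```

```text
t 7.0 e [ 0.474  -0.0353  0.0947] theta 185.0 gap from pressed path mm 2.7 F rad,tan,z 3.1 -0.9 -0.3 j7 -1.29
[-0.03, 1.28, -0.06] theta 199.0
[-0.03, 2.48, -0.06] theta 200.5
[-0.04, 3.71, -0.07] theta 203.5
[-0.04, 4.86, -0.26] theta 217.0
[-0.05, 5.97, -0.73] theta 230.99999999999997
```

```bash
python3 -m jog '[{"slide":[0,0.7,-0.1],"roll":0},{"slide":[0,1.4,-0.1],"roll":0},{"slide":[0,2.4,-0.1],"roll":0},{"slide":[0,3.2,-0.1],"roll":0}]'; python3 -c "
from ring import *
measure('wrist',save='pics/w5.png')"; python3 plan.py 10 1 5
```

```text
time: 7.33
ee_pos: [0.4828, -0.0664, 0.0935]
eef_rot: [-0.692, -0.129, 0.699, -0.127]
ft_force: [-14.8, -4.2, 7.9]
width: 0.0001
no red
t 7.38 e [ 0.4835 -0.0683  0.0936] theta 200.5 gap from pressed path mm 2.5 F rad,tan,z 13.3 1.1 5.9 j7 -1.25
[-0.15, 1.03, -0.34] theta 212.0
[-0.16, 2.0, -0.64] theta 223.50000000000003
[-0.16, 2.85, -1.1] theta 234.50000000000003
[-0.17, 3.63, -1.74] theta 246.00000000000003
[-0.18, 4.27, -2.53] theta 257.5
```

View pics/w5.png

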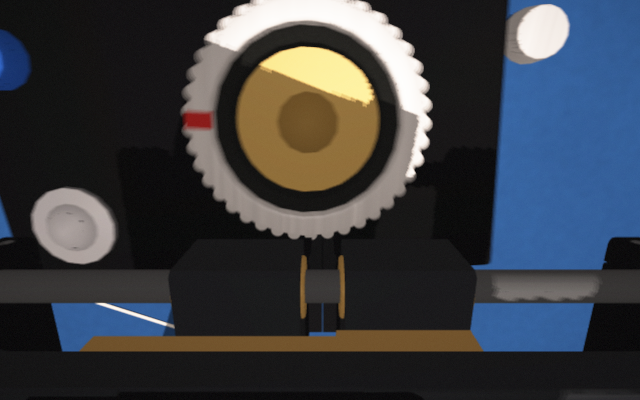

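```bash
sed -i 's/R=.0515/R=.0530/' plan.py; sed -i 's/W=85/W=150/; s/c0=np.array(.*/c0=np.array([.539,-.037])/' ring.py; python3 -c "
from ring import *
measure('wrist')"; python3 plan.py 11 1 5
```

```text
wrist px [191.3 126.4] n 440 rad 0.0449 ang 110.1 rel line 85.5
t 7.43 e [ 0.4835 -0.068   0.0936] theta 200.5 gap from pressed path mm 0.9 F rad,tan,z 14.0 3.0 4.8 j7 -1.25
[-0.14, 1.09, -0.19] theta 212.0
[-0.15, 2.17, -0.53] theta 224.5
[-0.16, 3.11, -1.07] theta 236.5
[-0.17, 3.92, -1.79] theta 248.5
[-0.18, 4.56, -2.67] theta 260.50000000000006
```

```bash
python3 -m jog '[{"slide":[-0.1,1.1,-0.2],"roll":0},{"slide":[-0.1,2.2,-0.5],"roll":0},{"slide":[-0.1,3.1,-1.05],"roll":0},{"slide":[-0.1,3.9,-1.8],"roll":0},{"slide":[-0.1,4.55,-2.65],"roll":0}]'; python3 -c "
from ring import *
measure('wrist')"; python3 plan.py 11 1 5
```

```text
time: 7.85
ee_pos: [0.5257, -0.102, 0.0943]
eef_rot: [-0.693, -0.128, 0.699, -0.126]
ft_force: [-0.3, -0.1, 0.4]
width: 0.0006
wrist px [ 96.7 201. ] n 353 rad 0.0446 ang 117.0 rel line 92.4
t 7.9 e [ 0.5272 -0.1023  0.0943] theta 263.5 gap from pressed path mm 0.7 F rad,tan,z 0.8 -1.0 0.2 j7 -1.23
[-0.08, 0.34, -1.09] theta 276.0
[-0.09, 0.5, -2.17] theta 288.0
[-0.1, 0.51, -3.26] theta 290.5
[-0.1, 0.51, -4.38] theta 291.5
[-0.11, 0.38, -5.46] theta 303.5
```

```bash
for i in 1 2; do python3 -m jog '[{"slide":[0,-0.19,-0.07],"roll":0},{"slide":[0,-0.19,-0.07],"roll":0}]';done;  python3 plan.py 11 1 1
```

```text
time: 8.07
ee_pos: [0.5277, -0.1005, 0.0942]
eef_rot: [-0.693, -0.128, 0.698, -0.126]
ft_force: [-0.9, -2.6, -0.2]
width: 0.0004
time: 8.23
ee_pos: [0.527, -0.0997, 0.0941]
eef_rot: [-0.693, -0.127, 0.699, -0.127]
ft_force: [-2.0, -5.2, 0.5]
width: 0.0005
t 8.23 e [ 0.527  -0.0997  0.0941] theta 263.0 gap from pressed path mm -1.8 F rad,tan,z 5.4 -1.4 0.5 j7 -1.24
[-0.1, 0.58, -0.97] theta 275.5
```

```bash
sed -i 's/R=.0530/R=.0515/;s/\.5385,-.037/.540,-.036/' plan.py; sed -i 's/c0=np.array(.*/c0=np.array([.540,-.036])/' ring.py; python3 plan.py 11 1.5 5
```

```text
t 8.23 e [ 0.527  -0.0997  0.0941] theta 261.5 gap from pressed path mm 1.4 F rad,tan,z 5.4 -1.3 0.5 j7 -1.24
[-0.1, 0.32, -1.12] theta 274.5
[-0.11, 0.51, -2.19] theta 287.0
[-0.12, 0.52, -3.31] theta 290.5
[-0.13, 0.52, -4.39] theta 290.5
[-0.14, 0.4, -5.48] theta 303.0
```

```bash
python3 -m jog '[{"slide":[-0.1,0.3,-1.1],"roll":0},{"slide":[-0.1,0.5,-2.2],"roll":0},{"slide":[-0.1,0.5,-3.3],"roll":0},{"slide":[-0.1,0.5,-4.4],"roll":0},{"slide":[-0.1,0.4,-5.4],"roll":0}]'; python3 -c "
from ring import *
measure('wrist',save='pics/w6.png')"; python3 plan.py 11 1.5 5
```

```text
time: 8.65
ee_pos: [0.5796, -0.0842, 0.0947]
eef_rot: [-0.693, -0.126, 0.699, -0.127]
ft_force: [-1.3, -1.9, 0.4]
width: 0.0004
no red
t 8.7 e [ 0.5811 -0.0827  0.0948] theta 305.0 gap from pressed path mm -0.4 F rad,tan,z 5.3 -0.1 -1.9 j7 -1.31
[-0.03, -0.36, -1.05] theta 318.0
[-0.03, -0.96, -1.95] theta 330.5
[-0.03, -1.75, -2.71] theta 343.0
[-0.04, -2.67, -3.28] theta 355.5
[-0.04, -3.75, -3.64] theta 8.5
```

View pics/w6.png

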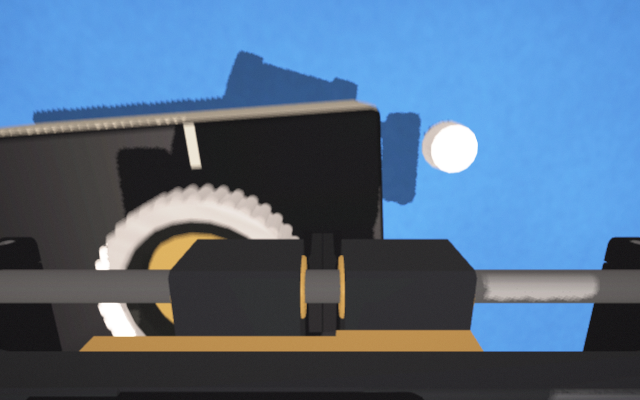

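```bash
python3 -m jog '[{"slide":[0,-0.4,-1.05],"roll":0},{"slide":[0,-1,-1.95],"roll":0},{"slide":[0,-1.8,-2.7],"roll":0},{"slide":[0,-2.7,-3.25],"roll":0},{"slide":[0,-3.75,-3.6],"roll":0}]'; python3 -c "
from ring import *
measure('scene',save='pics/s6.png');c=cv2.imread('pics/s6.png')[110:230,240:400];cv2.imwrite('pics/s6z.png',cv2.resize(c,None,fx=4.5,fy=4.5))"; python3 plan.py 11 1.5 5
```

```text
time: 9.12
ee_pos: [0.6019, -0.0332, 0.0947]
eef_rot: [-0.693, -0.128, 0.698, -0.127]
ft_force: [0.6, -2.2, 0.1]
width: 0.0005
no red
t 9.17 e [ 0.6014 -0.03    0.0948] theta 14.0 gap from pressed path mm 0.4 F rad,tan,z 1.1 0.9 0.2 j7 -1.41
[-0.02, -1.14, -0.0] theta 20.5
[-0.01, -2.26, -0.0] theta 20.5
[-0.01, -3.32, 0.04] theta 28.500000000000004
[-0.0, -4.41, 0.32] theta 41.5
[0.0, -5.39, 0.81] theta 54.0
```

View pics/s6z.png

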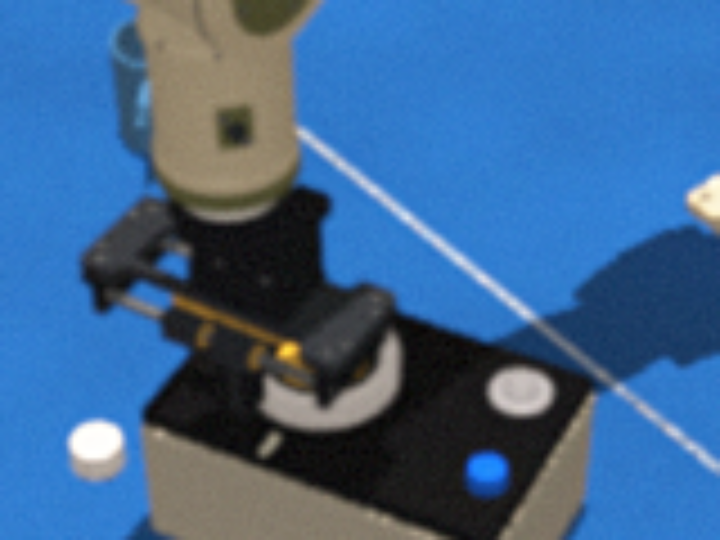

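```bash
python3 -m jog '[{"slide":[0,-1.1,0.1],"roll":0},{"slide":[0,-2.2,0.1],"roll":0},{"slide":[0,-3.3,0.15],"roll":0},{"slide":[0,-4.4,0.4],"roll":0},{"slide":[0,-5.3,0.9],"roll":0}]';  python3 plan.py 11 1.5 5
```

```text
time: 9.58
ee_pos: [0.5736, 0.0181, 0.0952]
eef_rot: [-0.693, -0.13, 0.697, -0.128]
ft_force: [1.6, 0.4, -0.5]
width: 0.0006
t 9.58 e [0.5736 0.0181 0.0952] theta 55.5 gap from pressed path mm -0.1 F rad,tan,z 1.3 -1.1 -0.5 j7 -1.48
[0.03, -0.86, 0.75] theta 68.5
[0.04, -1.5, 1.63] theta 81.0
[0.04, -1.94, 2.62] theta 93.5
[0.05, -2.16, 3.69] theta 106.0
[0.05, -2.17, 4.8] theta 110.5
```

```bash
python3 plan.py 11 2.5 5; python3 -c "
from ring import *
measure('scene',save='pics/s7.png');c=cv2.imread('pics/s7.png')[110:230,240:400];cv2.imwrite('pics/s7z.png',cv2.resize(c,None,fx=4.5,fy=4.5))"
```

```text
t 9.58 e [0.5736 0.0181 0.0952] theta 55.5 gap from pressed path mm 1.0 F rad,tan,z 1.3 -1.1 -0.5 j7 -1.48
[0.03, -0.79, 0.81] theta 68.5
[0.04, -1.44, 1.71] theta 81.5
[0.04, -1.87, 2.73] theta 94.5
[0.05, -2.06, 3.78] theta 107.0
[0.05, -2.07, 4.9] theta 110.5
no red
```

View pics/s7z.png

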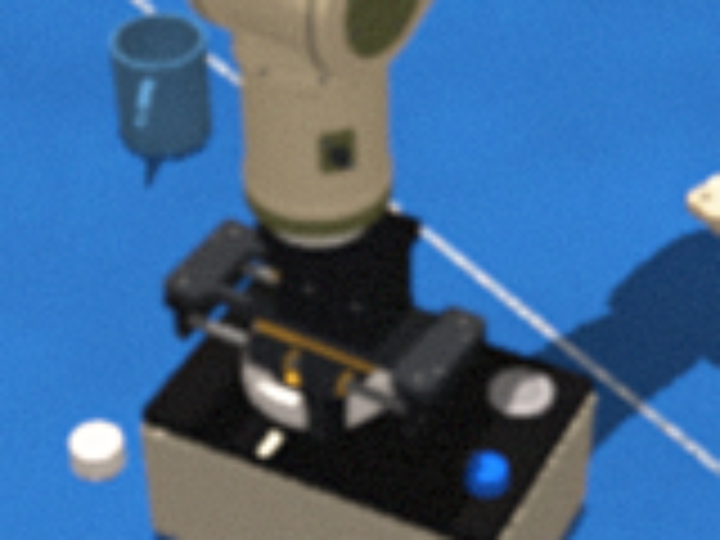

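```bash
python3 -m jog '[{"slide":[0,-0.8,0.8],"roll":0},{"slide":[0,-1.45,1.7],"roll":0},{"slide":[0,-1.9,2.7],"roll":0},{"slide":[0,-2.05,3.8],"roll":0},{"slide":[0,-2.05,4.9],"roll":0}]';  python3 plan.py 11 2 5; python3 -c "
from ring import *
measure('wrist',save='pics/w8.png');measure('scene',save='pics/s8.png');c=cv2.imread('pics/s8.png')[110:230,240:400];cv2.imwrite('pics/s8z.png',cv2.resize(c,None,fx=4.5,fy=4.5))"
```

```text
time: 10.05
ee_pos: [0.5175, 0.0211, 0.0955]
eef_rot: [-0.692, -0.131, 0.698, -0.128]
ft_force: [0.2, -1.1, 0.1]
width: 0.0004
t 10.05 e [0.5175 0.0211 0.0955] theta 111.0 gap from pressed path mm 1.7 F rad,tan,z -1.1 0.2 0.1 j7 -1.45
[0.05, 0.17, 1.15] theta 114.00000000000001
[0.06, 0.34, 2.22] theta 126.5
[0.06, 0.76, 3.26] theta 139.5
[0.07, 1.37, 4.14] theta 152.0
[0.07, 2.2, 4.9] theta 165.0
wrist px [545.9 223.7] n 253 rad 0.0452 ang -44.2 rel line -68.8
scene px [295.6 187.1] n 14 rad 0.0456 ang -44.7 rel line -69.3
```

View pics/w8.png

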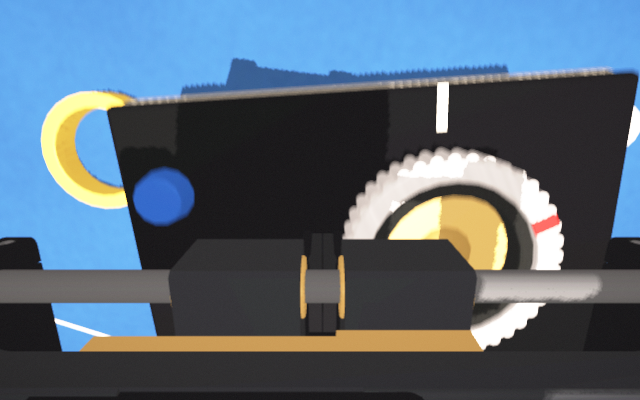

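View pics/s8z.png

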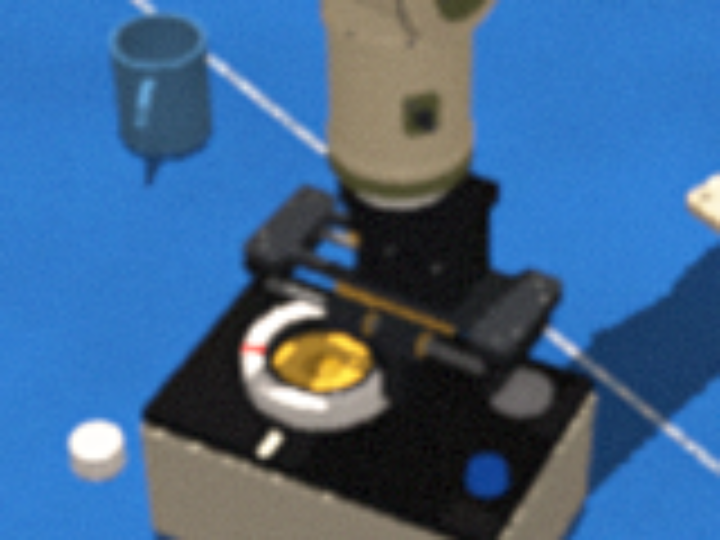

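```bash
python3 plan.py 11 3.5 5
```

```text
t 10.15 e [0.5171 0.02   0.0955] theta 111.0 gap from pressed path mm 2.2 F rad,tan,z 1.2 1.5 -0.4 j7 -1.45
[0.06, 0.23, 1.11] theta 114.5
[0.06, 0.42, 2.18] theta 127.50000000000001
[0.07, 0.87, 3.22] theta 141.0
[0.07, 1.51, 4.1] theta 154.0
[0.08, 2.34, 4.8] theta 167.0
```

```bash
python3 -m jog '[{"slide":[0.1,0.25,1.1],"roll":0},{"slide":[0.1,0.42,2.2],"roll":0},{"slide":[0.1,0.9,3.2],"roll":0},{"slide":[0.1,1.5,4.1],"roll":0},{"slide":[0.1,2.35,4.8],"roll":0}]';  python3 -c "
from ring import *
measure('wrist');measure('scene')";python3 plan.py 11 2 5
```

```text
time: 10.57
ee_pos: [0.4781, -0.0171, 0.0943]
eef_rot: [-0.691, -0.132, 0.7, -0.128]
ft_force: [-10.9, 6.2, 6.4]
width: 0.0001
wrist px [437.1  48.3] n 326 rad 0.0434 ang 13.2 rel line -11.4
scene px [302.7 196.5] n 11 rad 0.0419 ang 18.9 rel line -5.7
t 10.67 e [ 0.4773 -0.0195  0.0942] theta 168.5 gap from pressed path mm 1.7 F rad,tan,z 16.5 0.6 9.1 j7 -1.33
[-0.09, 1.11, 0.36] theta 181.5
[-0.09, 2.16, 0.61] theta 194.0
[-0.1, 3.28, 0.64] theta 200.5
[-0.1, 4.4, 0.64] theta 200.5
[-0.11, 5.5, 0.59] theta 209.0
```

```bash
python3 -m jog '[{"slide":[-0.1,1.1,0.4],"roll":0},{"slide":[-0.1,2.15,0.65],"roll":0},{"slide":[-0.1,3.3,0.7],"roll":0},{"slide":[-0.1,4.4,0.7],"roll":0},{"slide":[-0.1,5.4,0.6],"roll":0}]';  python3 -c "
from ring import *
measure('wrist');measure('scene')";python3 plan.py 11 2 5
```

```text
time: 11.08
ee_pos: [0.4869, -0.0746, 0.0938]
eef_rot: [-0.687, -0.129, 0.704, -0.127]
ft_force: [-13.1, -6.8, 6.6]
width: 0.0005
wrist px [182.9  75.5] n 367 rad 0.0435 ang 82.0 rel line 57.4
scene px [319.5 196.4] n 11 rad 0.0433 ang 89.3 rel line 64.7
t 11.18 e [ 0.4882 -0.0764  0.094 ] theta 210.5 gap from pressed path mm 4.5 F rad,tan,z 16.7 3.2 4.3 j7 -1.24
[-0.13, 0.99, -0.76] theta 223.50000000000003
[-0.14, 1.93, -1.28] theta 236.00000000000003
[-0.16, 2.77, -2.03] theta 248.99999999999997
[-0.19, 3.39, -2.9] theta 261.5
[-0.21, 3.83, -3.94] theta 274.5
```

```bash
python3 -m jog '[{"slide":[-0.1,1,-0.6],"roll":0},{"slide":[-0.1,1.9,-1.2],"roll":0},{"slide":[-0.1,2.7,-2],"roll":0},{"slide":[-0.1,3.35,-2.9],"roll":0},{"slide":[-0.1,3.8,-3.9],"roll":0}]';  python3 -c "
from ring import *
measure('wrist');measure('scene')";python3 plan.py 11 2 5
```

```text
time: 11.6
ee_pos: [0.5381, -0.0997, 0.0937]
eef_rot: [-0.687, -0.127, 0.704, -0.126]
ft_force: [-0.9, -0.9, 0.3]
width: 0.0003
wrist px [128.1 266.3] n 86 rad 0.0405 ang 148.6 rel line 124.0
scene px [325.5 185.6] n 15 rad 0.0451 ang 156.6 rel line 132.0
t 11.7 e [ 0.5393 -0.0993  0.0937] theta 275.0 gap from pressed path mm 1.1 F rad,tan,z 6.4 1.5 -0.7 j7 -1.25
[-0.16, 0.07, -1.12] theta 288.0
[-0.18, 0.07, -2.2] theta 290.5
[-0.21, 0.07, -3.32] theta 291.5
[-0.23, -0.06, -4.39] theta 304.0
[-0.25, -0.44, -5.44] theta 317.0
```

```bash
python3 -m jog '[{"slide":[-0.1,0.07,-1.1],"roll":0},{"slide":[-0.1,0.07,-2.2],"roll":0},{"slide":[-0.1,0.05,-3.3],"roll":0},{"slide":[-0.1,-0.05,-4.4],"roll":0},{"slide":[-0.1,-0.45,-5.4],"roll":0}]';  python3 -c "
from ring import *
measure('wrist');measure('scene')";python3 plan.py 11 2 5
```

```text
time: 12.12
ee_pos: [0.5892, -0.076, 0.0936]
eef_rot: [-0.688, -0.127, 0.703, -0.126]
ft_force: [-0.1, -2.5, 2.0]
width: 0.0005
no red
no red
t 12.22 e [ 0.5903 -0.0741  0.0938] theta 320.0 gap from pressed path mm -0.1 F rad,tan,z 4.1 0.3 -1.2 j7 -1.33
[-0.13, -0.66, -0.92] theta 333.0
[-0.14, -1.47, -1.63] theta 345.5
[-0.15, -2.45, -2.17] theta 358.5
[-0.15, -3.48, -2.47] theta 11.0
[-0.14, -4.61, -2.54] theta 20.5
```

```bash
python3 -m jog '[{"slide":[-0.1,-0.65,-0.9],"roll":0},{"slide":[-0.1,-1.45,-1.6],"roll":0},{"slide":[-0.1,-2.45,-2.15],"roll":0},{"slide":[-0.1,-3.5,-2.45],"roll":0},{"slide":[-0.1,-4.6,-2.5],"roll":0}]';  python3 -c "
from ring import *
measure('wrist');measure('scene')";python3 plan.py 11 2 5
```

```text
time: 12.63
ee_pos: [0.5977, -0.0199, 0.0947]
eef_rot: [-0.689, -0.129, 0.702, -0.127]
ft_force: [3.1, 0.5, -0.1]
width: 0.0003
no red
no red
t 12.73 e [ 0.5969 -0.0182  0.0948] theta 21.0 gap from pressed path mm 0.5 F rad,tan,z 4.3 1.9 -0.8 j7 -1.42
[-0.01, -1.13, 0.05] theta 21.0
[0.0, -2.21, 0.11] theta 30.5
[0.01, -3.29, 0.42] theta 43.5
[0.03, -4.24, 0.94] theta 56.0
[0.05, -5.08, 1.68] theta 69.0
```

```bash
python3 -m jog '[{"slide":[0,-1.1,0.05],"roll":0},{"slide":[0,-2.2,0.1],"roll":0},{"slide":[0,-3.3,0.4],"roll":0},{"slide":[0,-4.2,0.95],"roll":0},{"slide":[0,-5,1.7],"roll":0}]';  python3 -c "
from ring import *
measure('wrist',save='pics/w9.png');measure('scene')";python3 plan.py 11 2 5
```

```text
time: 13.15
ee_pos: [0.5622, 0.0234, 0.0954]
eef_rot: [-0.689, -0.131, 0.702, -0.128]
ft_force: [1.4, 0.7, -1.6]
width: 0.0002
wrist px [486.7 303.9] n 18 rad 0.0391 ang -37.9 rel line -62.5
scene px [296.  189.3] n 13 rad 0.0441 ang -32.4 rel line -57.0
t 13.25 e [0.5613 0.0234 0.0956] theta 71.0 gap from pressed path mm -0.3 F rad,tan,z 1.2 0.7 -0.2 j7 -1.48
[0.08, -0.65, 0.92] theta 84.0
[0.1, -1.03, 1.93] theta 96.5
[0.12, -1.19, 3.03] theta 109.50000000000001
[0.14, -1.19, 4.14] theta 111.0
[0.16, -1.19, 5.24] theta 113.0
```

View pics/w9.png

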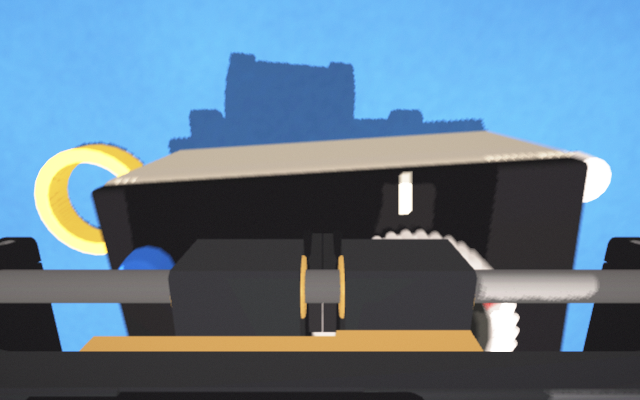

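```bash
python3 plan.py 11 3.2 4
```

```text
t 13.25 e [0.5613 0.0234 0.0956] theta 71.0 gap from pressed path mm 0.9 F rad,tan,z 1.2 0.7 -0.2 j7 -1.48
[0.08, -0.56, 1.01] theta 84.5
[0.1, -0.94, 2.04] theta 97.5
[0.12, -1.07, 3.12] theta 110.5
[0.14, -1.07, 4.24] theta 111.0
```

```bash
python3 -m jog '[{"slide":[0,-0.55,1],"roll":0},{"slide":[0,-0.9,2],"roll":0},{"slide":[0,-1,3.1],"roll":0},{"slide":[0,-1,4.2],"roll":0}]';  python3 -c "
from ring import *
measure('wrist');measure('scene')";python3 plan.py 8 3 5
```

```text
time: 13.58
ee_pos: [0.5172, 0.0198, 0.0961]
eef_rot: [-0.688, -0.132, 0.702, -0.128]
ft_force: [-1.8, 9.5, -2.7]
width: 0.0003
wrist px [465.5 175.1] n 340 rad 0.0417 ang 16.8 rel line -7.8
scene px [302.7 196.6] n 13 rad 0.0422 ang 19.0 rel line -5.6
t 13.68 e [0.5159 0.0193 0.096 ] theta 111.0 gap from pressed path mm 1.6 F rad,tan,z 11.1 1.0 -0.3 j7 -1.44
[0.12, 0.16, 0.8] theta 112.5
[0.14, 0.24, 1.6] theta 122.0
[0.15, 0.46, 2.38] theta 131.5
[0.16, 0.8, 3.1] theta 141.0
[0.17, 1.26, 3.76] theta 150.5
```

```bash
python3 -m jog '[{"slide":[0,0.1,0.5],"roll":0},{"slide":[0,-0.5,0.5],"roll":0},{"slide":[0,-1.5,0.9],"roll":0},{"slide":[0,-2.5,1.5],"roll":0},{"slide":[0,-2.5,1.5],"roll":0}]'; python3 -c "
from ring import *
measure('wrist',save='pics/w10.png');measure('scene',save='pics/s10.png');c=cv2.imread('pics/s10.png')[110:230,240:400];cv2.imwrite('pics/s10z.png',cv2.resize(c,None,fx=4.5,fy=4.5,interpolation=cv2.INTER_CUBIC))"
```

```text
time: 14.1
ee_pos: [0.4912, 0.0392, 0.0966]
eef_rot: [-0.687, -0.133, 0.703, -0.129]
ft_force: [1.1, 0.4, -0.6]
width: 0.0006
wrist px [517.8 129.9] n 466 rad 0.0444 ang 26.8 rel line 2.2
scene px [304.3 197.5] n 10 rad 0.0431 ang 27.1 rel line 2.5
```

View pics/w10.png

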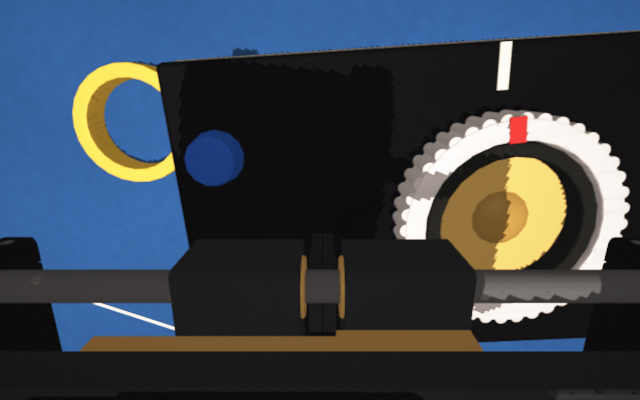

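View pics/s10z.png

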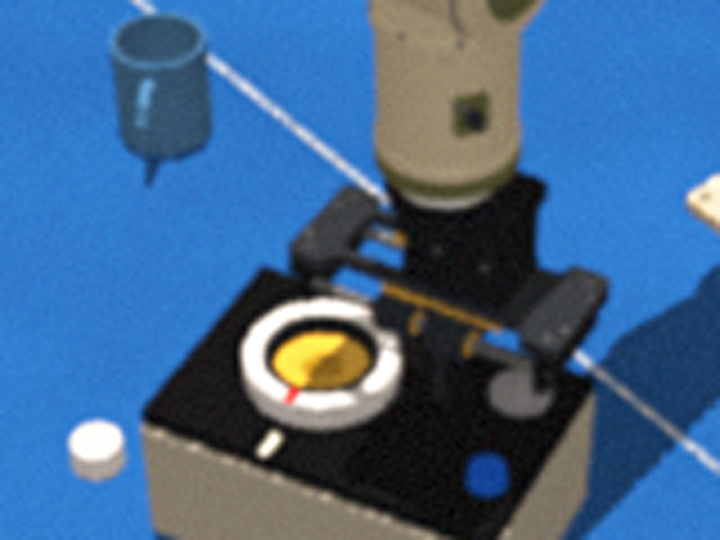

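```bash
python3 -m jog '[{"slide":[-3,0,0],"roll":0},{"slide":[-6,0,0],"roll":0},{"slide":[-9,0,0],"roll":0},{"slide":[-11,0,0],"roll":0},{"slide":[-11,0,0],"roll":0}]'; python3 -m jog '[{"slide":[0,1,3],"roll":0},{"slide":[0,1.5,6],"roll":0},{"slide":[0,1.5,6],"roll":0},{"slide":[0,1.5,6],"roll":0},{"slide":[0,1.5,6],"roll":0}]'; python3 -c "
from ring import *
measure('wrist',save='pics/w11.png');s=measure('scene',save='pics/s11.png');print(s['joint_vel'].round(3))"
```

```text
time: 14.62
ee_pos: [0.4977, 0.0372, 0.2112]
eef_rot: [-0.689, -0.131, 0.701, -0.129]
ft_force: [-0.3, -0.2, -0.5]
width: 0.0001
time: 15.03
ee_pos: [0.4475, 0.0014, 0.2119]
eef_rot: [-0.689, -0.131, 0.701, -0.129]
ft_force: [0.1, 0.5, -0.4]
width: 0.0008
wrist px [414.4  31.4] n 177 rad 0.0445 ang 27.3 rel line 2.7
scene px [304.3 197.5] n 10 rad 0.0431 ang 27.1 rel line 2.5
[-0.006  0.01  -0.005 -0.007 -0.001  0.004  0.002]
```

View pics/w11.png

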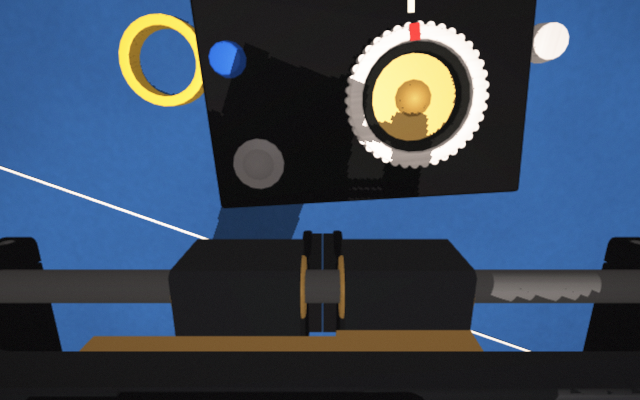

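View pics/s11.png

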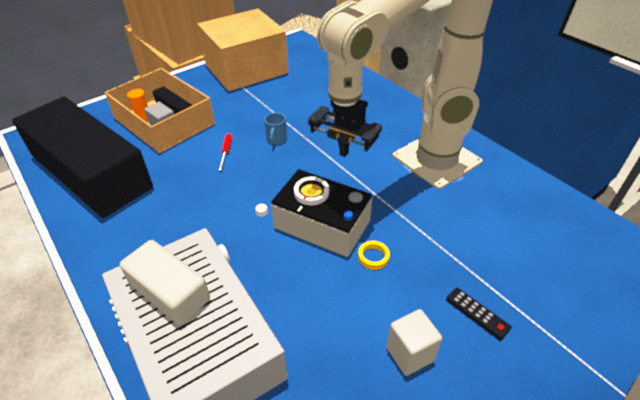

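The red mark at (414,31) sits in line with the white line at (411,5) and the ring centre at (413,97). The arm is clear and the loose items look unmoved.

```bash
python3 -c "
from bench import r
print(r.close_job())"
```

```text
the job is handed in; nothing more can be done
None
```

I rolled the ring anticlockwise with the shut fingertips against its outer rim, and the red mark now sits at the white line for the second time. The job was handed in at about 15 s of the 67 s allowed.

**Turn count:** I followed the mark from about 48° past the line. It came to the line the first time at 360°, seen between readings of about 350° and 420°, and reached the line again at 720°.

**Final position:** The wrist camera put the mark 2.7° from the line and the scene camera 2.5°, against the 20° allowed. The two cameras differed by up to 8° in some earlier readings.

**Clearance:** The arm was lifted and drawn back, with the force reading near zero. The fingers stayed outside the ring all along, away from the membrane. In the last pictures the loose items looked where they were, but I did not measure them.

**What disagreed:**
- **Fingertip height:** The visible fingertips are about 32 mm above the reported TCP, so my first approach missed the ring. I allowed for this and worked at a reported height of 0.095 m.
- **Ring centre:** The top and wrist cameras put the centre about 3–4 mm apart. I used the wrist camera's value, which matched where the fingers touched the rim.
- **Contact and force:** The fingertips lost grip on parts of the first lap. The highest force I read while pushing was about 19 N.

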